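# Clip the red timing station onto the snap hook

### The job

Hang the red timing station that stands upright among the others on the stand's snap hook: grip it by its steel loop, bring the loop over the nose of the hook, push the loop's top bar down past the sprung orange gate and let the gate snap shut behind it. Leave the station hanging still on the closed hook, clear of the table and the stand's foot, and leave everything else on the table where it is.

Things in the scene. Friction and masses are not known exactly. Their poses are not given: they have to be found in the camera images.
- red_station: Red timing station standing upright, 0.14 to 0.24 kg. Housing 40 (its x) x 56 (its y) x 74 mm tall; origin at the centre of its underside, z up. On top a rigid square steel loop in its y-z plane at x = 0, same front and back: two upright straps (10 mm along x, 6 along y, 50 mm across their outer faces) and a round top bar along y. Opening 38 mm wide, 74 mm tall. Grip it across the straps.
- red_station_bar (a point): Centre of the loop's round top bar (6 mm thick), 151 mm above the station's underside; axes as the station's. Gripping the straps close below this bar, along y, lets the hook pass between the fingers.
- stand: Fixed stand. Origin on the table below the hook's mouth; x runs from the hook's nose towards the post, z up. Foot 170 x 130 x 12 mm, x = -20 to 150; post 20 mm square at x = 80, 200 mm tall, with an 8 mm rod at 190 mm height to the hook. Hook: 8 mm steel bar bent to a U in the x-z plane at y = 0, open upward, free limb at -x; inner faces at x = -13 and +13, underside 170 mm above the table.
- hook_nose (a point): Top of the hook's free end, at (-24, 0, 228) mm in the stand's frame, its highest point; it flares outward to x = -28 mm. Come from -x with the loop square to the stand's x axis (station y along stand y), bar above the nose and housing below the hook's underside (16 mm spare in all). Axes as the stand's.
- hook_mouth (a point): On the outer half of the shut gate's centre line, at (-6, 0, 210) mm in the stand's frame: press the bar straight down here or up to 6 mm nearer the nose. The gate is an orange rod 5 mm thick closing the U's mouth. Axes as the stand's.
- hook_seat (a point): Lowest place of the U's inner floor, at (-6, 0, 178) mm in the stand's frame (level for 6 mm along x): push the bar down to it and let go. The hung bar's centre is 3 mm higher and the station's underside 30 mm above the table. Axes as the stand's.
- gate (a joint): Hinge of the orange gate (rad); pivot at x = 13, z = 210 mm in the stand's frame, rod reaching 28 mm towards the nose. 0 = shut; it only swings down and inward (growing, to 1.3). A spring shuts it: pressing through takes 3 to 8 N; the station's weight alone does not open it. Near the nose the bar passes the gate's end when about 25 to 28 mm below the pivot; the gate then springs back to 0.
- black_station: Black plastic timing station. Same shape and size as the red station (40 x 56 x 74 mm housing, 154 mm tall with its loop); origin at the centre of its underside. To be left alone.
- blue_station: Blue plastic timing station. Same shape and size as the red station (40 x 56 x 74 mm housing, 154 mm tall with its loop); origin at the centre of its underside. To be left alone.
- reader: Flat blue card reader, 60 x 90 x 18 mm, with a white spot on top; origin at the centre of its underside. To be left alone.
- cup: Green plastic cup, rim radius 36 mm, 90 mm tall; origin at the centre of its underside. To be left alone.
There are look-alikes about, which are no part of the job. What is shaped like the red_station but yellow is not meant.

How it is judged:
By the outcome, as a careful person would: the job done as asked, in the order asked, and still so for the second after the job is handed in, with the robot touching nothing.
It also fails if it takes over 48 s, if anything falls off the work surface, if the arm or the gripper's body presses on something with over 40 N, if the wrist force passes 120 N, or if a joint passes its speed limit or range.

### The arm

A 7-joint arm with a two-finger parallel gripper is mounted at the origin on the work surface. World frame = base frame: x ahead of the robot, y to its left, z up, the work surface at z = 0. Lengths are in m, angles in rad, forces in N, time in s.
With the tool pointing down it reaches from about 0.4 to 0.85 m from the base axis. Payload 4.5 kg.
Tool frame: the origin (TCP) lies midway between the tips of the shut fingers; the grasp point (between the pads) lies 19 mm behind it; y points along the fingers, z is the direction in which the jaws open and shut, and the axes are right-handed (so a half turn about y gives the same grasp; the last joint's range is limited). The gripper opens to 88 mm and grips with 3 to 60 N. Pads are 18 mm wide; open, the fingers measure 123 mm over their backs; the gripper's body (75 mm by 187 mm) begins 45 mm behind the grasp point.
Start: joints at [-1.093, 0.689, -0.195, 1.565, 0.157, 0.902, -0.215], TCP at [0.268, 0.564, 0.203] pointing down, gripper open.
Joint ranges: [-3.01, 3.01], [-0.46, 2.08], [-1.47, 1.51], [0.13, 2.56], [-1, 4.14], [0.04, 2.09], [-2.66, 2.66]. Speed limits (rad/s): [2.57, 2.57, 3.14, 3.14, 3.14, 3.14, 3.14].

### API

Orientations are given as a unit quaternion [x, y, z, w].
In Python, from plant import r, snapshot, get_calibration, job, boxes_of gives the robot as it stands. The module is installed in compiled form; this text tells all that it offers.
- The arm moves only by the shell command python3 -m handwheel 'ROWS' [OPENING] [FORCE]. ROWS is JSON, a list that holds one entry, the list of rows, each a list of 6 numbers: the shift along the tool's x, y, z as a fraction of full scale, then the turn, a rotation vector about the tool's x, y, z as a fraction of full scale. In form: [[[x, y, z, wx, wy, wz], ...]]. A call has 1 to 12 rows; each row is the pose to reach, as a shift and turn from the pose commanded when the call began, along the tool's axes at that moment, turning the shorter way round; what a row does not reach only later rows make up. Full scale, the value 1, is 100 cm for a shift and 180 degrees for a turn. A row lasts 1/12 s, in which the tool goes at most 41.7 mm and 7.16 degrees, less where a joint would pass 70% of its speed; a pose out of reach is approached as far as the arm can. A call with a number of a shift or a turn outside -1 to 1 is refused whole. A call with a gripper value outside its range is refused whole. OPENING is the opening, from -1 (shut) to 1 (fully open), set as the call begins (- or left out, the last holds). The fingers move at their own pace and stop on an object; FORCE is the grip in N (left out, the last holds). Time passes only in rows, so rows that repeat a pose let the fingers close. It gives the time, the measured TCP pose, the force and the opening at its end, in the units of the state.
- r.get_state(): the state, without advancing time (a new reading comes with each control period).
- snapshot(name): name is "scene" or "top" or "wrist"; returns the picture (480x640x3 uint8, red, green, blue); there is no depth.
- get_calibration(name): a dict with "fx", "fy", "cx", "cy" (pixels), "T" (4x4, takes a point from camera to world coordinates). Camera axes: x right, y down, z forward; pixel columns grow to the right and rows downward; lengths in m; the calibration is good to about 2 mm. A picture is of the moment at which its call begins: read the wrist's pose just before it. get_calibration takes no time and is no camera call; for the wrist camera it gives the pose at the moment of the call.
- job.finish_job(): hands the job in, once; it reports no verdict.
Trained networks look in the newest picture that a camera, given by its name, has taken for a name from the list of things; names that differ only in an ending like _2 or _b are one class to them, and where a whole thing is asked for, a point or a joint stands for the part that bears it (a point fixed in the world has none). Each returns a list of dicts, best first, with "confidence" (0 to 1); they miss things now and then, are a little off and sometimes report something else, mostly with a low value. They report only what shows in the picture. A call takes as long as a camera call. They do not tell look-alikes from the thing itself.
- boxes_of(thing, camera): "bbox" ([left, top, right, bottom] in pixels, round what is visible of it).
The state is a dict: "clock": time; "q": joint angles; "qd": joint speeds; "joint_torque": joint torques, N m; "tool_pos": TCP position; "eef_rot": TCP orientation; "contact_force": force on the tool from outside, world axes, zero at the start; "moment": the same for the moment, N m; "opening": opening from 0.0 (shut) to 1.0 (fully open).
Only numpy, scipy, OpenCV 4.12 (cv2) and the standard library are available. Lean on these libraries where they do the work, as an engineer would, in place of code of your own. Each camera call takes 0.05 s, during which the arm holds its last target. There are 200 camera calls.

## Working session

There is one attempt and no reset: what is moved stays moved. The work goes in short steps, Python scripts to look and compute and a shell command to move; the robot and the scene stay as the last step left them, time stands still between calls to the robot, and variables do not carry over. Pictures are saved under pics/ and viewed, about 8 in all and at most 12, crops included, and the job is handed in when it is done.

```bash
mkdir -p pics; cat > h.py <<'E'
import numpy as np, cv2
from plant import r, snapshot, get_calibration, job, boxes_of
from scipy.spatial.transform import Rotation as R
def save(im,n): cv2.imwrite(f'pics/{n}.png',im[:,:,::-1])
def ray(c,u,v):
    T=np.array(c['T']);d=T[:3,:3]@np.array([(u-c['cx'])/c['fx'],(v-c['cy'])/c['fy'],1]);return T[:3,3],d
def atz(c,u,v,z):
    o,d=ray(c,u,v);return o+d*(z-o[2])/d[2]
def proj(c,p):
    T=np.array(c['T']);q=T[:3,:3].T@(np.array(p)-T[:3,3]);return np.array([c['fx']*q[0]/q[2]+c['cx'],c['fy']*q[1]/q[2]+c['cy']])
def tri(c1,p1,c2,p2):
    A=[];b=[]
    for c,p in((c1,p1),(c2,p2)):
        o,d=ray(c,*p);d=d/np.linalg.norm(d);M=np.eye(3)-np.outer(d,d);A.append(M);b.append(M@o)
    return np.linalg.lstsq(np.vstack(A),np.hstack(b),rcond=None)[0]
E
python3 - <<'E'
from h import *
np.set_printoptions(precision=4,suppress=True)
s=r.get_state();print(s['clock'],s['tool_pos'],s['eef_rot'],R.from_quat(s['eef_rot']).as_matrix())
for n in('scene','top'):
    im=snapshot(n);save(im,n);c=get_calibration(n);print(n,c['fx'],np.array(c['T']))
    for t in('red_station','stand','hook_nose','gate','black_station','cup','reader'):
        print(t,[(np.round(b['bbox']).astype(int).tolist(),round(b['confidence'],2)) for b in boxes_of(t,n)][:5])
E
```

```text
0.0 [0.2681 0.5638 0.202 ] [ 0.6904 -0.1557  0.1555 -0.6891] [[ 0.9032 -0.0007  0.4293]
 [-0.4293 -0.0017  0.9032]
 [ 0.0001 -1.     -0.0018]]
scene 501.4113763235828 [[ 0.8191  0.3568 -0.4491  1.096 ]
 [ 0.5732 -0.4787  0.6651 -0.744 ]
 [ 0.0224 -0.8022 -0.5966  0.796 ]
 [ 0.      0.      0.      1.    ]]
red_station [([303, 247, 327, 315], 0.94), ([262, 273, 292, 348], 0.91), ([305, 300, 329, 362], 0.8), ([222, 310, 248, 387], 0.77)]
stand [([371, 168, 448, 260], 0.92)]
hook_nose [([368, 170, 446, 260], 0.77)]
gate [([264, 275, 289, 350], 0.45)]
black_station [([255, 233, 283, 296], 0.61), ([370, 169, 446, 260], 0.3)]
cup [([274, 366, 317, 428], 0.85)]
reader []
top 447.52353785835106 [[-0.0007 -0.9972  0.0753  0.5378]
 [-0.9995 -0.0015 -0.0302 -0.0402]
 [ 0.0302 -0.0753 -0.9967  1.0202]
 [ 0.      0.      0.      1.    ]]
red_station [([408, 224, 448, 256], 0.93), ([356, 176, 386, 206], 0.83), ([291, 149, 334, 191], 0.65), ([355, 222, 393, 249], 0.63)]
stand [([112, 175, 205, 259], 0.85)]
hook_nose [([112, 171, 209, 258], 0.7)]
gate []
black_station [([307, 278, 339, 300], 0.64)]
cup [([406, 154, 446, 188], 0.84)]
reader [([290, 150, 338, 191], 0.59)]
```

View pics/scene.png

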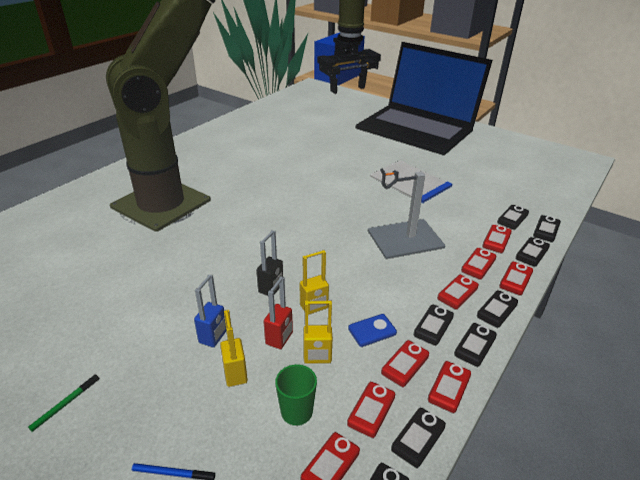

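View pics/top.png

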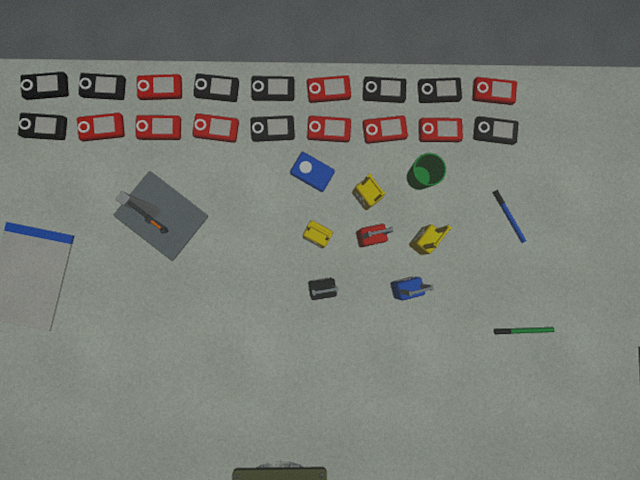

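The only upright red station is at scene (278,315) and top (374,235). The yellow ones at scene (314,285), (318,335) and (234,355) are the wrong colour, and the red ones in the rows at the right lie flat. Here is an enlarged crop to confirm it and measure.

```bash
python3 - <<'E'
from h import *
t=cv2.imread('pics/top.png');s=cv2.imread('pics/scene.png')
def cr(i,u,v,w,h): return cv2.resize(i[v:v+h,u:u+w],(400,300),interpolation=cv2.INTER_CUBIC)
cv2.imwrite('pics/c1.png',np.vstack([np.hstack([cr(t,335,205,80,60),cr(t,105,165,112,84)]),np.hstack([cr(s,230,260,128,96),cr(s,355,160,100,75)])]))
E
```

```text
(no output)
```

View pics/c1.png

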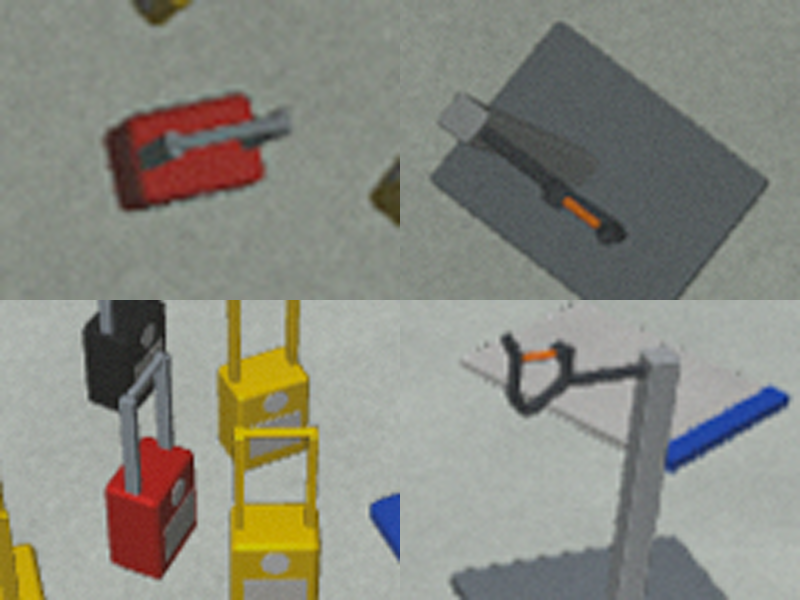

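The crop confirms it: the upright station is red, with its loop bar running from top pixel (369,234) to (393,229). The hook nose is near top (164,231).

```bash
python3 - <<'E'
from h import *
np.set_printoptions(precision=4,suppress=True)
t=get_calibration('top');s=get_calibration('scene')
a=atz(t,368.6,233.6,.151);b=atz(t,393,229.4,.151);print('bar',a,b,(a+b)/2,np.linalg.norm(a-b),np.degrees(np.arctan2(*(b-a)[1::-1])))
# scene crop scale .32
p=[(230+.32*u,260+.32*v) for u,v in((128,95),(165,55))]
a2=atz(s,*p[0],.151);b2=atz(s,*p[1],.151);print('scene bar',a2,b2,(a2+b2)/2,np.linalg.norm(a2-b2),np.degrees(np.arctan2(*(b2-a2)[1::-1])))
F=[atz(t,*q,.012) for q in((149.2,171.2),(208,216.2),(175,259.3),(114,215.4))];print('foot',np.array(F))
e1=F[0]-F[1];e2=F[3]-F[2];print(np.linalg.norm(e1),np.linalg.norm(e2),np.linalg.norm(F[1]-F[2]),[np.degrees(np.arctan2(e[1],e[0])) for e in(e1,e2,F[1]-F[2])])
po=atz(t,122.6,197.8,.2);no=atz(t,164.4,230.8,.228);print('post',po,'nose',no,np.linalg.norm((po-no)[:2]),np.degrees(np.arctan2(*(po-no)[1::-1])))
n2=(355+.25*107,160+.25*38);print('nose scene',atz(s,*n2,.228),'tri',tri(t,(164.4,230.8),s,n2))
E
```

```text
bar [ 0.6062 -0.1795  0.151 ] [ 0.6145 -0.2276  0.151 ] [ 0.6104 -0.2035  0.151 ] 0.04887109629626598 -80.17238634299615
scene bar [ 0.6124 -0.2189  0.151 ] [ 0.607  -0.1769  0.151 ] [ 0.6097 -0.1979  0.151 ] 0.04241675474149671 97.33515619108137
foot [[0.7578 0.2948 0.012 ]
 [0.6558 0.1611 0.012 ]
 [0.5589 0.2326 0.012 ]
 [0.657  0.3701 0.012 ]]
0.16812456422069422 0.16891047931565722 0.1204595343356195 [np.float64(52.679793431647006), np.float64(54.48213872686455), np.float64(-36.43201671615877)]
post [0.6672 0.2791 0.2   ] nose [0.6045 0.1938 0.228 ] 0.10591863004849439 53.691048260224626
nose scene [0.6065 0.1962 0.228 ] tri [0.6057 0.1946 0.2281]
```

```bash
cat >> h.py <<'E'
np.set_printoptions(precision=4,suppress=True)
def pose(G,head,down,back=0.019):
    """tool pose: grasp point G, heading deg, deg below horizontal -> TCP, R"""
    a,b=np.radians([head,down]);y=np.array([np.cos(a)*np.cos(b),np.sin(a)*np.cos(b),-np.sin(b)])
    z=np.array([-np.sin(a),np.cos(a),0]);x=np.cross(y,z)
    return np.array(G)+back*y,np.c_[x,y,z]
def row(p,M,p0=None,M0=None):
    s=r.get_state()
    if p0 is None:p0,M0=np.array(s['tool_pos']),R.from_quat(s['eef_rot']).as_matrix()
    sh=M0.T@(p-p0);rv=R.from_matrix(M0.T@M).as_rotvec()/np.pi
    return np.round(np.r_[sh,rv],4)
def grasp():
    s=r.get_state();M=R.from_quat(s['eef_rot']).as_matrix();y=M[:,1]
    return np.array(s['tool_pos'])-.019*y,np.degrees(np.arctan2(y[1],y[0])),np.degrees(-np.arcsin(y[2])),M
E
python3 - <<'E'
from h import *
t=get_calibration('top')
for n,q in dict(blue=((412,290),(433,288)),black=((313,291),(337,290)),yelR=((318,234),),yelfar=((375,182),),yel3=((448,228),(430,238))).items(): print(n,[atz(t,*u,.151)[:2] for u in q])
p,M=pose([.52,-.15,.36],8.5,30);print(row(p,M))
E
```

```text
blue [array([ 0.4963, -0.263 ]), array([ 0.5001, -0.3043])]
black [array([ 0.4948, -0.0705]), array([ 0.4967, -0.1169])]
yelR [array([ 0.6052, -0.0804])]
yelfar [array([ 0.7084, -0.1932])]
yel3 [array([ 0.6175, -0.3366]), array([ 0.5977, -0.3005])]
[ 0.5477 -0.1477 -0.528   0.0985 -0.1707 -0.3232]
```

```bash
python3 -m handwheel '[[[0.27,-0.15,-0.26,0.05,-0.09,-0.18],[0.27,-0.15,-0.26,0.05,-0.09,-0.18],[0.27,-0.15,-0.26,0.05,-0.09,-0.18],[0.27,-0.15,-0.26,0.05,-0.09,-0.18],[0.27,-0.15,-0.26,0.05,-0.09,-0.18],[0.27,-0.15,-0.26,0.05,-0.09,-0.18],[0.27,-0.15,-0.26,0.05,-0.09,-0.18],[0.27,-0.15,-0.26,0.05,-0.09,-0.18],[0.27,-0.15,-0.26,0.05,-0.09,-0.18],[0.27,-0.15,-0.26,0.05,-0.09,-0.18],[0.27,-0.15,-0.26,0.05,-0.09,-0.18],[0.27,-0.15,-0.26,0.05,-0.09,-0.18]]]' 1 20
python3 - <<'E'
from h import *
print(np.array(r.get_state()['q']),grasp());p,M=pose([.52,-.17,.36],8.5,35);print(row(p,M))
E
```

```text
clock: 1.8
tool_pos: [0.401, 0.2125, 0.3537]
eef_rot: [-0.664, -0.151, -0.257, 0.686]
contact_force: [1.0, 0.5, -0.3]
opening: 0.999
[-1.2241  0.1008  0.2759  2.2982  0.8975  0.5895 -0.2653] (array([0.3905, 0.2127, 0.3695]), np.float64(-1.4849830824091477), np.float64(56.44688027847123), array([[ 0.8226,  0.5525,  0.1346],
       [-0.1521, -0.0143,  0.9883],
       [ 0.548 , -0.8334,  0.0722]]))
[ 0.1658  0.0835 -0.3579  0.0468 -0.0811 -0.1163]
```

```bash
python3 -m handwheel '[[[0.166,0.084,-0.358,0.047,-0.081,-0.116],[0.166,0.084,-0.358,0.047,-0.081,-0.116],[0.166,0.084,-0.358,0.047,-0.081,-0.116],[0.166,0.084,-0.358,0.047,-0.081,-0.116],[0.166,0.084,-0.358,0.047,-0.081,-0.116],[0.166,0.084,-0.358,0.047,-0.081,-0.116],[0.166,0.084,-0.358,0.047,-0.081,-0.116],[0.166,0.084,-0.358,0.047,-0.081,-0.116],[0.166,0.084,-0.358,0.047,-0.081,-0.116],[0.166,0.084,-0.358,0.047,-0.081,-0.116],[0.166,0.084,-0.358,0.047,-0.081,-0.116],[0.166,0.084,-0.358,0.047,-0.081,-0.116]]]'
python3 - <<'E'
from h import *
print(np.array(r.get_state()['q']),grasp()[:3])
im=snapshot('wrist');save(im,'w1');c=get_calibration('wrist');np.savez('w1.npz',**c);print(c['T'],c['fx'])
print([(np.round(b['bbox']).astype(int).tolist(),round(b['confidence'],2)) for b in boxes_of('red_station_bar','wrist')])
print('pred bar ends',proj(c,[.6062,-.1765,.151]),proj(c,[.6138,-.2235,.151]))
p,M=pose([.61,-.201,.20],8.5,35);print(row(p,M))
E
```

```text
clock: 2.8
tool_pos: [0.462, 0.0926, 0.323]
eef_rot: [0.675, 0.295, 0.229, -0.636]
contact_force: [0.0, 1.0, -0.1]
opening: 0.999
[ 0.191   0.2631 -1.0444  2.5391  1.7695  0.756  -0.6857] (array([0.4489, 0.0929, 0.3367]), np.float64(-1.330933967907331), np.float64(46.42244664130526))
[[-0.0566  0.4768  0.8772  0.2794]
 [ 0.9946  0.1038  0.0077  0.0825]
 [-0.0874  0.8728 -0.4801  0.3988]
 [ 0.      0.      0.      1.    ]] 430.4645883121461
[([0, 24, 107, 152], 0.86), ([57, 93, 138, 215], 0.85), ([123, 33, 216, 173], 0.75)]
pred bar ends [ 56.1329 149.2409] [ 10.7716 149.3558]
[-0.0003  0.2155 -0.2819  0.0403  0.0016 -0.067 ]
```

View pics/w1.png

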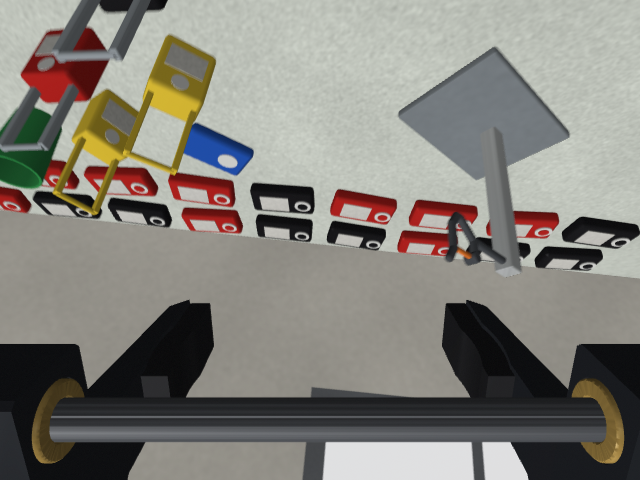

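The wrist picture (upside down) shows the red station's bar at about (5..47,149), within a few mm of prediction, and the hook at about (457,235). I'll move on to above the station.

```bash
python3 - <<'E'
from h import *
p,M=pose([.57,-.20,.28],8.5,35);print(row(p,M))
E
```

```text
[ 0.0253  0.1299 -0.2856  0.0403  0.0016 -0.067 ]
```

```bash
python3 -m handwheel '[[[0.025,0.13,-0.286,0.04,0.002,-0.067],[0.025,0.13,-0.286,0.04,0.002,-0.067],[0.025,0.13,-0.286,0.04,0.002,-0.067],[0.025,0.13,-0.286,0.04,0.002,-0.067],[0.025,0.13,-0.286,0.04,0.002,-0.067],[0.025,0.13,-0.286,0.04,0.002,-0.067],[0.025,0.13,-0.286,0.04,0.002,-0.067],[0.025,0.13,-0.286,0.04,0.002,-0.067],[0.025,0.13,-0.286,0.04,0.002,-0.067],[0.025,0.13,-0.286,0.04,0.002,-0.067],[0.025,0.13,-0.286,0.04,0.002,-0.067],[0.025,0.13,-0.286,0.04,0.002,-0.067]]]'
python3 - <<'E'
from h import *
print(np.array(r.get_state()['q']),grasp()[:3])
im=snapshot('wrist');save(im,'w2');c=get_calibration('wrist');np.savez('w2.npz',**c)
print([(np.round(b['bbox']).astype(int).tolist(),round(b['confidence'],2)) for b in boxes_of('red_station_bar','wrist')])
print('pred bar ends',proj(c,[.6062,-.1765,.151]),proj(c,[.6138,-.2235,.151]))
p,M=pose([.61,-.201,.20],8.5,35);print(row(p,M))
E
```

```text
clock: 3.9
tool_pos: [0.5882, -0.1923, 0.2701]
eef_rot: [-0.6, -0.375, -0.277, 0.65]
contact_force: [-0.2, 1.5, 0.3]
opening: 0.996
[ 1.2854  0.9057 -1.312   2.3312  2.554   0.5525 -0.1949] (array([ 0.5728, -0.1947,  0.281 ]), np.float64(8.930789591710335), np.float64(34.94792571912146))
[([54, 0, 115, 83], 0.95), ([437, 2, 527, 133], 0.76), ([261, 1, 353, 100], 0.75), ([278, 13, 338, 180], 0.67)]
pred bar ends [346.8087  92.1076] [265.5627  92.0099]
[-0.0472  0.0765 -0.0141 -0.0027  0.0027  0.0008]
```

View pics/w2.png

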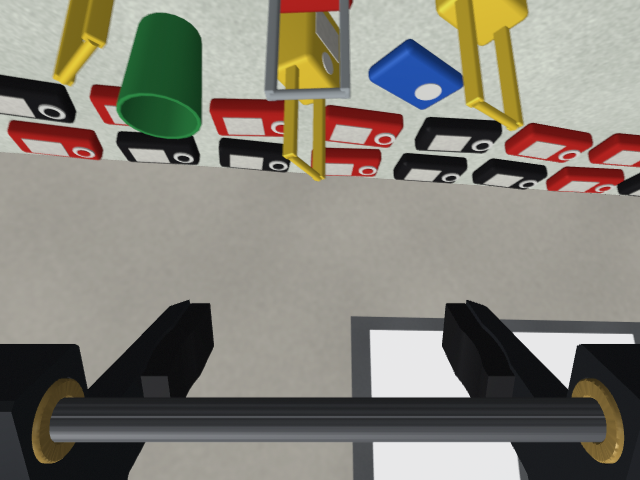

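The bar shows at (265,94)–(350,93) against a prediction of (266..347,92), so the estimate is good. I'll line up and descend.

```bash
python3 - <<'E'
from h import *
for z in(.21,.147):
    p,M=pose([.61,-.2,z],8.7,35);print(row(p,M))
E
```

```text
[-0.0389  0.0709 -0.0131 -0.0017  0.0021  0.0008]
[-0.0906  0.1069 -0.0129 -0.0017  0.0021  0.0008]
```

```bash
python3 -m handwheel '[[[-0.016,0.03,-0.006,-0.001,0.001,0.001],[-0.028,0.051,-0.01,-0.002,0.002,0.001],[-0.039,0.071,-0.013,-0.002,0.002,0.001],[-0.039,0.071,-0.013,-0.002,0.002,0.001],[-0.05,0.079,-0.013,-0.002,0.002,0.001],[-0.06,0.086,-0.013,-0.002,0.002,0.001],[-0.071,0.093,-0.013,-0.002,0.002,0.001],[-0.081,0.1,-0.013,-0.002,0.002,0.001],[-0.0905,0.107,-0.013,-0.002,0.002,0.001],[-0.0905,0.107,-0.013,-0.002,0.002,0.001],[-0.0905,0.107,-0.013,-0.002,0.002,0.001]]]'
python3 - <<'E'
from h import *
print(grasp()[:3],np.array(r.get_state()['q']))
im=snapshot('wrist');save(im,'w3');c=get_calibration('wrist')
print('pred bar ends',proj(c,[.6062,-.1765,.151]),proj(c,[.6138,-.2235,.151]))
E
```

```text
clock: 4.92
tool_pos: [0.6252, -0.2002, 0.1378]
eef_rot: [-0.601, -0.373, -0.28, 0.649]
contact_force: [-0.6, 0.1, 0.8]
opening: 0.999
(array([ 0.6098, -0.2025,  0.1487]), np.float64(8.43857797160306), np.float64(34.915749080785226)) [ 1.1695  1.2325 -1.1934  2.3021  2.7415  0.7769 -0.1247]
pred bar ends [391.2226 310.6283] [277.0237 310.5412]
```

View pics/w3.png

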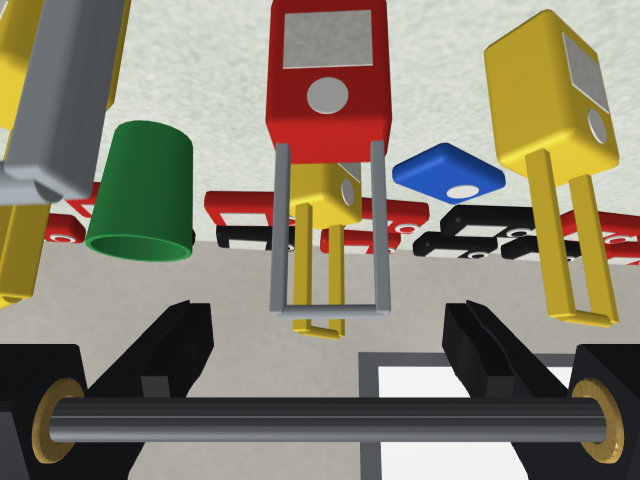

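The loop is centred between the fingers, with the bar at (270..390,311) and the finger gap centre at about 328. I'll close the gripper.

```bash
python3 -m handwheel '[[[0,0,0,0,0,0],[0,0,0,0,0,0],[0,0,0,0,0,0],[0,0,0,0,0,0],[0,0,0,0,0,0],[0,0,0,0,0,0],[0,0,0,0,0,0],[0,0,0,0,0,0]]]' -1 40
python3 - <<'E'
from h import *
print(grasp()[:3])
# lift 150, then stage: bar = grasp+~2mm. stand frame heading
for G,h in(([.61,-.2,.29],8.4),):
    p,M=pose(G,h,35);print(row(p,M))
E
```

```text
clock: 5.63
tool_pos: [0.6251, -0.2021, 0.1365]
eef_rot: [-0.602, -0.371, -0.28, 0.649]
contact_force: [1.0, 0.3, 0.2]
opening: 0.419
(array([ 0.6097, -0.2043,  0.1474]), np.float64(8.254082211905446), np.float64(34.95240490866983))
[ 0.1174 -0.081   0.0041  0.0007 -0.0001  0.0003]
```

```bash
python3 -m handwheel '[[[0.01,-0.007,0,0,0,0],[0.025,-0.017,0,0,0,0],[0.04,-0.028,0,0,0,0],[0.06,-0.041,0,0,0,0],[0.08,-0.055,0,0,0,0],[0.1,-0.069,0,0,0,0],[0.117,-0.081,0.004,0,0,0],[0.117,-0.081,0.004,0,0,0],[0.117,-0.081,0.004,0,0,0]]]'
python3 - <<'E'
from h import *
print(grasp()[:3],r.get_state()['opening'])
im=snapshot('wrist');im2=snapshot('scene');save(np.hstack([cv2.resize(im,(400,300)),cv2.resize(im2[100:400,160:560],(400,300))]),'w4')
E
```

```text
clock: 6.38
tool_pos: [0.6253, -0.1979, 0.2799]
eef_rot: [-0.603, -0.372, -0.28, 0.648]
contact_force: [-0.2, -1.0, -0.8]
opening: 0.004
(array([ 0.6099, -0.2001,  0.2908]), np.float64(8.170440304875441), np.float64(34.8907415173012)) 0.004156497807519981
```

View pics/w4.png

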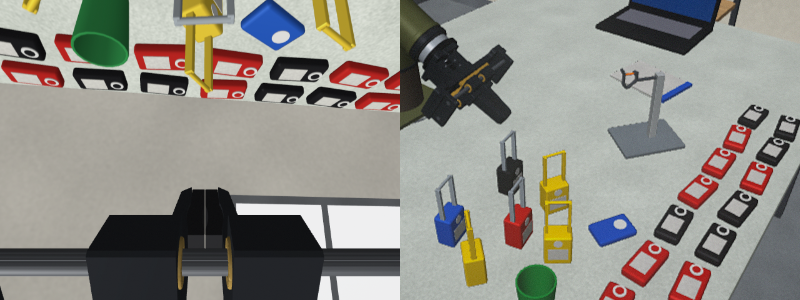

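The grasp missed: the fingers closed fully and the red station still stands in place. I'll check the TCP geometry against the camera.

```bash
python3 - <<'E'
from h import *
G,h,d,M=grasp();c=get_calibration('wrist');T=np.array(c['T'])
p=np.array(r.get_state()['tool_pos'])
for k in(-.08,-.064,-.045,-.019,0,.02):
    q=p+k*M[:,1];print(k,proj(c,q),(T[:3,:3].T@(q-T[:3,3]))[2], 'w/ pads at44', proj(c,q+.044*M[:,2])[0])
print('cam in tool frame',M.T@(T[:3,3]-p),'\n',M.T@T[:3,:3])
s=get_calibration('scene');print('scene TCP',proj(s,p),proj(s,p-.1*M[:,1]))
im=snapshot('scene')
bb=boxes_of('red_station','scene');print([(np.round(b['bbox']).astype(int).tolist()) for b in bb])
E
```

```text
-0.08 [326.9777 402.8491] 0.12163711495534323 w/ pads at44 482.6895417219655
-0.064 [327.0448 369.5131] 0.13686045113634213 w/ pads at44 465.4365163178748
-0.045 [327.1074 338.4351] 0.15493816285127837 w/ pads at44 449.3520346042732
-0.019 [327.1726 306.0413] 0.17967608414540165 w/ pads at44 432.5865933982125
0 [327.21   287.4942] 0.19775379586033778 w/ pads at44 422.98752259265916
0.02 [327.2425 271.3128] 0.2167829660865864 w/ pads at44 414.61278959285596
cam in tool frame [-0.0806 -0.1818  0.0001] 
 [[-0.0008  0.9515  0.3078]
 [ 0.0002 -0.3078  0.9515]
 [ 1.      0.0008  0.    ]]
scene TCP [280.5985 233.3727] [239.2907 193.7432]
[[221, 308, 248, 387], [301, 250, 329, 317], [262, 275, 290, 351], [301, 300, 330, 363]]
```

```bash
python3 - <<'E'
from h import *
G,h,d,M=grasp();p=np.array(r.get_state()['tool_pos'])
o=[]
for n,(u,v,w,hh) in dict(scene=(215,160,100,75),wrist=(240,230,180,135)).items():
    im=snapshot(n);c=get_calibration(n);f=400/w
    k=cv2.resize(im[v:v+hh,u:u+w],(400,300),interpolation=cv2.INTER_CUBIC)
    for a,col in((0,(255,0,0)),(-.019,(0,255,0)),(-.04,(0,120,255))):
        for xx in(-.009,.009):
            q=proj(c,p+a*M[:,1]+xx*M[:,0]);cv2.circle(k,tuple(int(t) for t in (q-[u,v])*f),3,col,-1)
    o.append(k)
save(np.hstack(o),'ov')
E
```

```text
(no output)
```

View pics/ov.png

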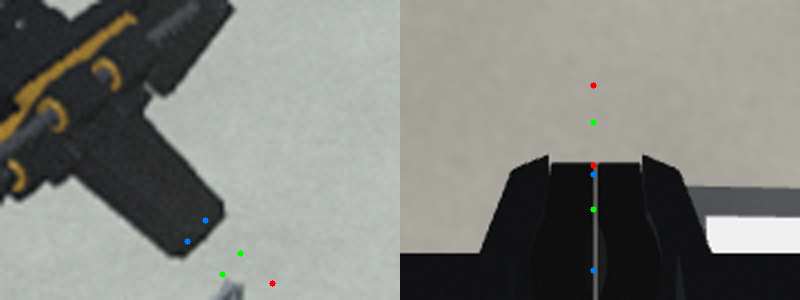

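Both views show the real fingertips about 35 mm short of the reported TCP along the tool axis. The left view has the tip at (204,238), between the green and blue marks, and the right view has it at row 163. From here on I take the grip point as TCP − 50 mm.

```bash
sed -i 's/back=0.019/back=0.050/; s/-.019\*y/-.050*y/' h.py; python3 - <<'E'
from h import *
print(grasp()[:3])
for z in(.225,.146):
    p,M=pose([.61,-.2015,z],8.5,35);print(row(p,M))
E
```

```text
(array([ 0.5843, -0.2038,  0.3062]), np.float64(8.3206646801721), np.float64(35.02762313353203))
[-0.0516  0.0677 -0.0014  0.0008 -0.0008 -0.0002]
[-0.1163  0.113  -0.0014  0.0008 -0.0008 -0.0002]
```

```bash
python3 -m handwheel '[[[0,0,0,0,0,0],[0,0,0,0,0,0],[0,0,0,0,0,0],[-0.02,0.025,-0.001,0.001,-0.001,0],[-0.04,0.05,-0.001,0.001,-0.001,0],[-0.052,0.068,-0.001,0.001,-0.001,0],[-0.052,0.068,-0.001,0.001,-0.001,0],[-0.052,0.068,-0.001,0.001,-0.001,0]]]' 1 40
python3 -m handwheel '[[[-0.01,0.007,0,0,0,0],[-0.022,0.015,0,0,0,0],[-0.034,0.024,0,0,0,0],[-0.046,0.032,0,0,0,0],[-0.058,0.04,0,0,0,0],[-0.0645,0.045,0,0,0,0],[-0.0645,0.045,0,0,0,0],[-0.0645,0.045,0,0,0,0]]]'
python3 - <<'E'
from h import *
print(grasp()[:3]);im=snapshot('wrist');im2=snapshot('scene');save(np.hstack([cv2.resize(im,(400,300)),cv2.resize(im2[220:370,190:390],(400,300))]),'w5')
E
```

```text
clock: 7.35
tool_pos: [0.6509, -0.1945, 0.1967]
eef_rot: [-0.601, -0.373, -0.279, 0.65]
contact_force: [0.3, -0.2, -0.1]
opening: 0.586
clock: 8.02
tool_pos: [0.6513, -0.1956, 0.1201]
eef_rot: [-0.601, -0.374, -0.279, 0.649]
contact_force: [-0.1, -0.4, 1.2]
opening: 0.997
(array([ 0.6107, -0.2016,  0.1487]), np.float64(8.441269508653948), np.float64(34.86211147461372))
```

View pics/w5.png

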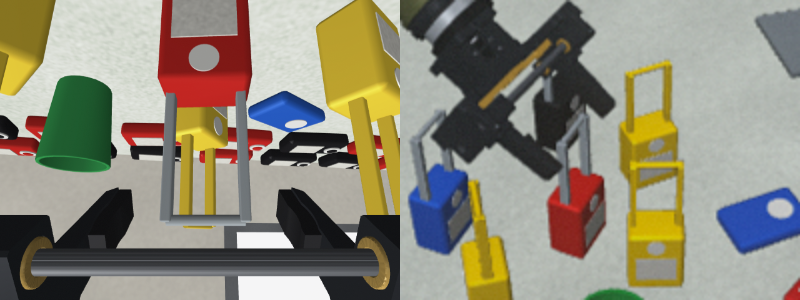

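The bar now sits inside the finger gap: row 220 in the half-size picture, with the tips at row 190, and it is centred. I'll close again.

```bash
python3 -m handwheel '[[[0,0,0,0,0,0],[0,0,0,0,0,0],[0,0,0,0,0,0],[0,0,0,0,0,0],[0,0,0,0,0,0],[0,0,0,0,0,0],[0,0,0,0,0,0],[0,0,0,0,0,0],[0,0,0,0,0,0],[0,0,0,0,0,0]]]' -1 40
python3 - <<'E'
from h import *
print(grasp()[:3])
p,M=pose([.6105,-.2015,.30],8.4,35);print(row(p,M))
E
```

```text
clock: 8.95
tool_pos: [0.651, -0.1953, 0.1186]
eef_rot: [-0.601, -0.373, -0.279, 0.649]
contact_force: [-0.2, -0.3, 0.5]
opening: 0.561
(array([ 0.6104, -0.2013,  0.1473]), np.float64(8.482035960813382), np.float64(34.94611288753266))
[ 0.1252 -0.0875 -0.0005 -0.0004  0.001   0.0003]
```

```bash
python3 -m handwheel '[[[0.015,-0.01,0,0,0,0],[0.04,-0.028,0,0,0,0],[0.065,-0.045,0,0,0,0],[0.095,-0.066,0,0,0,0],[0.125,-0.087,0,0,0,0],[0.125,-0.087,0,0,0,0],[0.125,-0.087,0,0,0,0]]]'
python3 - <<'E'
from h import *
print(grasp()[:3],np.array(r.get_state()['q']))
w=dict(np.load('w1.npz'));t=get_calibration('top');s=get_calibration('scene')
F=np.array([atz(w,*q,.012)[:2] for q in((495,47),(569,133),(478,180),(399,114))]);print(F)
for i in range(4):
    e=F[(i+1)%4]-F[i];print(np.linalg.norm(e),np.degrees(np.arctan2(e[1],e[0])))
print('post top',atz(w,509,268,.2),'nose w1',atz(w,448,260,.228))
nw=(448,260);nt=(164.4,230.8);ns=(381.75,169.5)
print(tri(w,nw,t,nt),tri(w,nw,s,ns))
# orange gate pixels
for n,c in(('w1',w),('top',t),('scene',s)):
    im=cv2.imread(f'pics/{n}.png').astype(int);m=(im[:,:,2]>150)&(im[:,:,1]>60)&(im[:,:,1]<150)&(im[:,:,0]<90)
    ys,xs=np.nonzero(m)
    roi=dict(w1=(430,240,490,270),top=(140,210,175,240),scene=(365,165,410,200))[n]
    k=(xs>roi[0])&(xs<roi[2])&(ys>roi[1])&(ys<roi[3]);print(n,k.sum(),xs[k].min(),xs[k].max(),ys[k].min(),ys[k].max(),atz(c,xs[k].mean(),ys[k].mean(),.21))
E
```

```text
clock: 9.53
tool_pos: [0.6515, -0.1954, 0.2729]
eef_rot: [-0.602, -0.374, -0.279, 0.648]
contact_force: [-0.2, -0.4, -3.5]
opening: 0.558
(array([ 0.6109, -0.2013,  0.3015]), np.float64(8.30125743270029), np.float64(34.862976585244105)) [ 1.1768  0.9076 -1.2445  2.1903  2.4996  0.5051 -0.1521]
[[0.5508 0.2302]
 [0.6524 0.3603]
 [0.7579 0.2892]
 [0.6511 0.1553]]
0.1650965795906691 51.996632301615854
0.1272259968852145 -34.00320356916967
0.17128100499765875 -128.57255115345845
0.12524364632253965 143.23155535646583
post top [0.6563 0.2677 0.2   ] nose w1 [0.6003 0.1883 0.228 ]
[0.605  0.1921 0.2259] [0.6071 0.1921 0.2271]
w1 59 431 470 244 258 [0.6192 0.2028 0.21  ]
top 18 151 159 221 227 [0.6187 0.2159 0.21  ]
scene 14 386 393 172 174 [0.6156 0.2206 0.21  ]
```

Gripped (49 mm) and lifted. I'll raise it further to clear the neighbours, then swing round to the stand.

```bash
cat >> h.py <<'E'
PSI=53.4;u=np.array([np.cos(np.radians(PSI)),np.sin(np.radians(PSI)),0]);O=np.array([.6190,.2137,0]);BO=np.array([0,0,.0035])
def st(x,barz,down,head=PSI,y=0): # tool pose for bar centre at stand x (m)
    v=np.array([-u[1],u[0],0]);return pose(O+u*x+v*y+[0,0,barz]-BO,head,down)
E
python3 - <<'E'
from h import *
p,M=pose([.60,-.2,.38],8.4,35);print(row(p,M))
p,M=st(-.12,.36,35);print(row(p,M))
E
```

```text
[ 0.0583 -0.0535  0.0026  0.0005  0.0019  0.0008]
[ 0.031  -0.0551  0.3533  0.2054 -0.1413  0.    ]
```

```bash
python3 -m handwheel '[[[0.02,-0.018,0,0,0,0],[0.04,-0.036,0.01,0,0,0],[0.055,-0.052,0.035,0.02,-0.014,0],[0.052,-0.053,0.07,0.04,-0.028,0],[0.05,-0.053,0.105,0.06,-0.042,0],[0.047,-0.053,0.14,0.08,-0.056,0],[0.045,-0.054,0.175,0.1,-0.07,0],[0.042,-0.054,0.21,0.12,-0.084,0],[0.04,-0.054,0.245,0.14,-0.098,0],[0.037,-0.055,0.28,0.16,-0.112,0],[0.034,-0.055,0.315,0.185,-0.127,0],[0.031,-0.055,0.353,0.205,-0.141,0]]]'
python3 - <<'E'
from h import *
print(grasp()[:3],np.array(r.get_state()['q']),r.get_state()['opening'])
p,M=st(-.1,.33,35);print(row(p,M))
E
```

```text
clock: 10.53
tool_pos: [0.5696, 0.1515, 0.3235]
eef_rot: [-0.411, -0.572, -0.008, 0.71]
contact_force: [1.4, -0.3, -2.2]
opening: 0.56
(array([0.5455, 0.1183, 0.3522]), np.float64(54.010600787421346), np.float64(35.03105109828553)) [ 0.8601  0.7825 -1.2987  2.2031  2.4867  0.0773 -0.0057] 0.5596952113567916
[-0.0093  0.0314 -0.0029 -0.0028 -0.0016 -0.0002]
```

```bash
python3 - <<'E'
from h import *
for x,z in((-.1,.29),(-.075,.2385)):
    p,M=st(x,z,35);print(row(p,M))
E
```

```text
[-0.042   0.0543 -0.0033 -0.0028 -0.0016 -0.0002]
[-0.0699  0.1044 -0.0038 -0.0028 -0.0016 -0.0002]
```

```bash
python3 -m handwheel '[[[-0.014,0.018,-0.003,-0.003,-0.002,0],[-0.028,0.036,-0.003,-0.003,-0.002,0],[-0.042,0.054,-0.003,-0.003,-0.002,0],[-0.052,0.071,-0.004,-0.003,-0.002,0],[-0.062,0.09,-0.004,-0.003,-0.002,0],[-0.07,0.104,-0.004,-0.003,-0.002,0],[-0.07,0.104,-0.004,-0.003,-0.002,0],[-0.07,0.104,-0.004,-0.003,-0.002,0],[-0.07,0.104,-0.004,-0.003,-0.002,0]]]'
python3 - <<'E'
from h import *
G,hd,dn,M=grasp();print(G,hd,dn,np.array(r.get_state()['q']))
b=G+BO;print('bar stand x,y,z',(b-O)@u,(b-O)@[-u[1],u[0],0],b[2])
o=[]
for n,(a,v,w,h) in dict(top=(125,190,80,60),scene=(330,140,120,90)).items():
    im=snapshot(n);c=get_calibration(n);f=400/w
    k=cv2.resize(im[v:v+h,a:a+w],(400,300),interpolation=cv2.INTER_CUBIC)
    vv=np.array([-u[1],u[0],0])
    for q,col in((b+.025*vv,(0,255,0)),(b-.025*vv,(0,255,0)),(O-u*.024+[0,0,.228],(255,0,0)),(O-u*.006+[0,0,.21],(255,255,0))):
        pp=proj(c,q);print(n,pp);cv2.circle(k,tuple(int(t) for t in (pp-[a,v])*f),2,col,-1)
    o.append(k)
save(np.hstack(o),'h1')
E
```

```text
clock: 11.28
tool_pos: [0.6002, 0.1851, 0.2096]
eef_rot: [-0.415, -0.575, -0.011, 0.705]
contact_force: [0.0, 0.5, -1.9]
opening: 0.56
[0.5756 0.1524 0.2383] 53.04488019074619 34.9161330097235 [ 0.6914  1.0741 -1.254   2.2457  2.5994  0.4102  0.0464]
bar stand x,y,z -0.07512992879211548 -0.0016755111039516712 0.2417594264551691
top [176.8586 258.4977]
top [194.7301 235.2869]
top [164.0115 230.6803]
top [159.0218 225.5731]
scene [357.2727 162.6802]
scene [365.1557 172.6375]
scene [380.7063 169.5665]
scene [387.0033 175.2393]
```

View pics/h1.png

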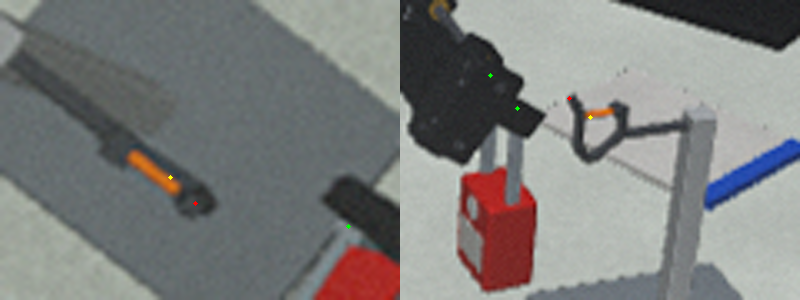

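The top view has the nose at crop (200,205) and the scene view at (572,97), both within 2 mm of prediction. The loop is square to the hook and in front of it. I'll advance over the nose.

```bash
python3 - <<'E'
from h import *
for x,z in((-.075,.2385),(-.008,.2385)):
    p,M=st(x,z,35);print(row(p,M))
E
```

```text
[-0.0035  0.0026  0.0033  0.0025  0.001   0.0006]
[0.0348 0.0576 0.0036 0.0025 0.001  0.0006]
```

```bash
python3 -m handwheel '[[[-0.0035,0.0026,0.0033,0.0025,0.001,0],[-0.0035,0.0026,0.0033,0.0025,0.001,0],[0.003,0.0115,0.0033,0.0025,0.001,0],[0.0095,0.021,0.0034,0.0025,0.001,0],[0.016,0.03,0.0034,0.0025,0.001,0],[0.0225,0.04,0.0035,0.0025,0.001,0],[0.029,0.049,0.0036,0.0025,0.001,0],[0.0348,0.0576,0.0036,0.0025,0.001,0],[0.0348,0.0576,0.0036,0.0025,0.001,0],[0.0348,0.0576,0.0036,0.0025,0.001,0],[0.0348,0.0576,0.0036,0.0025,0.001,0]]]'
python3 - <<'E'
from h import *
G,hd,dn,M=grasp();print(G,hd,dn,np.array(r.get_state()['q']))
b=G+BO;print('bar stand x,y,z',(b-O)@u,(b-O)@[-u[1],u[0],0],b[2])
for x,z,d in((-.008,.2265,32),(-.008,.213,29),(-.008,.200,26),(-.008,.188,26),(-.008,.1805,26)):
    p,M=st(x,z,d);print(row(p,M))
E
```

```text
clock: 12.3
tool_pos: [0.6386, 0.24, 0.2053]
eef_rot: [-0.413, -0.573, -0.01, 0.707]
contact_force: [0.4, -1.1, -1.3]
opening: 0.563
[0.6142 0.2071 0.234 ] 53.40906037911641 34.95062537030874 [ 0.5538  1.0842 -1.2186  2.1422  2.5608  0.4207  0.0397]
bar stand x,y,z -0.008178859657976056 -7.936860896300786e-05 0.23747380426066125
[-0.0063  0.0064  0.0001 -0.     -0.0003 -0.0164]
[-0.0148  0.0139  0.0001 -0.     -0.0003 -0.0331]
[-0.0228  0.021   0.0001 -0.     -0.0003 -0.0497]
[-0.0327  0.0279  0.     -0.     -0.0003 -0.0497]
[-0.0388  0.0322  0.     -0.     -0.0003 -0.0497]
```

```bash
python3 -m handwheel '[[[-0.0063,0.0064,0,0,0,-0.0164],[-0.0105,0.0101,0,0,0,-0.025],[-0.0148,0.0139,0,0,0,-0.0331],[-0.0188,0.0175,0,0,0,-0.0415],[-0.0228,0.021,0,0,0,-0.0497],[-0.0228,0.021,0,0,0,-0.0497],[-0.0228,0.021,0,0,0,-0.0497]]]'
python3 - <<'E'
from h import *
G,hd,dn,M=grasp();print(G,hd,dn)
b=G+BO;print('bar stand x,y,z',(b-O)@u,(b-O)@[-u[1],u[0],0],b[2])
for x,z,d in((-.008,.190,26),(-.008,.1805,26),(-.008,.178,26)):
    p,M=st(x,z,d);print(row(p,M))
E
```

```text
clock: 12.88
tool_pos: [0.6428, 0.244, 0.1746]
eef_rot: [-0.367, -0.603, -0.067, 0.705]
contact_force: [9.7, 17.0, -10.7]
opening: 0.562
[0.616  0.2079 0.1964] 53.35863669069471 25.87050069387559
bar stand x,y,z -0.006460974356373052 -0.001018925085289302 0.19991789526573278
[-0.0097  0.0029  0.001   0.0002 -0.0011  0.0007]
[-0.0183  0.0071  0.001   0.0002 -0.0011  0.0007]
[-0.0205  0.0082  0.001   0.0002 -0.0011  0.0007]
```

The bar is down at 0.200 m, pressing the gate. However, the 20 N force points forward along the tool, so the nose is touching the gripper's body at this steep pitch. I'll back off, rest the bar on the shut gate inside the mouth, and regrip closer to horizontal and nearer the fingertips.

```bash
python3 - <<'E'
from h import *
print(np.array(r.get_state()['q']))
for x,z,d in((-.008,.222,33),(-.007,.2165,35)):
    p,M=st(x,z,d);print(row(p,M))
E
```

```text
[ 0.6183  1.3479 -1.3139  2.1914  2.7875  0.57    0.0737]
[ 0.013  -0.0114  0.0011  0.0001 -0.0011  0.0396]
[ 0.0067 -0.0084  0.0011  0.0001 -0.0011  0.0507]
```

```bash
python3 -m handwheel '[[[0.006,-0.006,0,0,0,0.015],[0.013,-0.0114,0.001,0,-0.001,0.0396],[0.013,-0.0114,0.001,0,-0.001,0.05],[0.013,-0.0114,0.001,0,-0.001,0.05],[0.0067,-0.0084,0.001,0,-0.001,0.0507],[0.0067,-0.0084,0.001,0,-0.001,0.0507],[0.0067,-0.0084,0.001,0,-0.001,0.0507]]]'
python3 - <<'E'
from h import *
G,hd,dn,M=grasp();print(G,hd,dn)
b=G+BO;print('bar stand x,y,z',(b-O)@u,(b-O)@[-u[1],u[0],0],b[2])
E
```

```text
clock: 13.47
tool_pos: [0.6373, 0.2393, 0.1829]
eef_rot: [-0.414, -0.573, -0.009, 0.707]
contact_force: [-0.3, -1.7, 0.4]
opening: 0.561
[0.6129 0.2064 0.2117] 53.40050235704826 35.14284190676925
bar stand x,y,z -0.00943796537040538 0.0005421080163183316 0.2151754614637948
```

```bash
python3 -m handwheel '[[[0,0,0,0,0,0],[0,0,0,0,0,0],[0,0,0,0,0,0],[0,0,0,0,0,0],[0,0,0,0,0,0],[0,0,0,0,0,0],[0,-0.02,0,0,0,0],[0,-0.045,0,0,0,0],[0,-0.07,0,0,0,0],[0,-0.09,0,0,0,0],[0,-0.09,0,0,0,0]]]' 1
python3 - <<'E'
from h import *
G,hd,dn,M=grasp();print(G,hd,dn)
for n in('scene','top'):
    im=snapshot(n);save(im,n+'2');c=get_calibration(n);print(n,proj(c,O-.007*u+[0,0,.216]),[np.round(b['bbox']).astype(int).tolist() for b in boxes_of('red_station',n)])
o=[]
for n,(a,v,w,h) in dict(top2=(125,190,80,60),scene2=(340,150,100,75)).items():
    k=cv2.imread(f'pics/{n}.png');o.append(cv2.resize(k[v:v+h,a:a+w],(400,300),interpolation=cv2.INTER_CUBIC))
cv2.imwrite('pics/h2.png',np.hstack(o))
E
```

```text
clock: 14.38
tool_pos: [0.593, 0.1793, 0.2376]
eef_rot: [-0.415, -0.574, -0.009, 0.705]
contact_force: [0.1, -0.1, -0.3]
opening: 1.003
[0.5685 0.1465 0.2664] 53.22397210672874 35.12251489627603
scene [386.8493 173.0804] [[370, 166, 395, 231], [303, 299, 329, 364], [223, 310, 247, 384], [300, 247, 330, 316]]
top [158.433  225.5838] [[405, 225, 447, 256], [149, 212, 189, 250], [353, 174, 385, 212], [303, 220, 331, 250], [410, 154, 445, 188]]
```

View pics/h2.png

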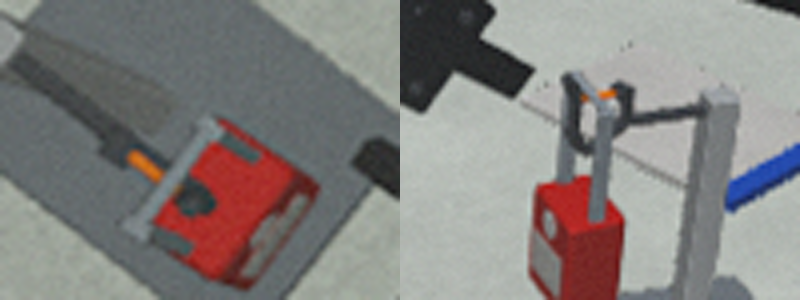

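The station hangs by its bar on the shut gate inside the mouth, as the picture shows: bar centre at top crop (174,181) and scene crop (592,93). Next I re-pitch the tool nearly level behind it.

```bash
python3 - <<'E'
from h import *
t=get_calibration('top');s=get_calibration('scene')
e=[atz(t,125+.2*a,190+.2*b,.2155) for a,b in((208,130),(140,232))];d=e[0]-e[1];m=(e[0]+e[1])/2
print(m,'stand x,y',(m-O)@u,(m-O)@[-u[1],u[0],0],np.linalg.norm(d),np.degrees(np.arctan2(d[1],d[0]))-90)
print('tri',tri(t,(159.8,226.2),s,(388,173.2)))
for x,z in((-.11,.225),(-.11,.2145)):
  p,M=pose(O+u*x+[0,0,z-.003],PSI,6,back=.043);print(row(p,M))
E
```

```text
[0.6138 0.2058 0.2155] stand x,y -0.009466200090354001 -0.0005685047923491551 0.043404408590559704 -122.29501217533397
tri [0.6157 0.2072 0.2158]
[-0.0309 -0.0113 -0.0006 -0.0001  0.0008 -0.1615]
[-0.0395 -0.0053 -0.0006 -0.0001  0.0008 -0.1615]
```

```bash
python3 -m handwheel '[[[-0.006,-0.008,0,0,0,-0.03],[-0.014,-0.01,0,0,0,-0.065],[-0.022,-0.011,0,0,0,-0.1],[-0.03,-0.009,0,0,0,-0.135],[-0.037,-0.006,0,0,0,-0.1615],[-0.0395,-0.005,0,0,0,-0.1615],[-0.0395,-0.005,0,0,0,-0.1615],[-0.0395,-0.005,0,0,0,-0.1615],[-0.0395,-0.005,0,0,0,-0.1615]]]' 1
python3 - <<'E'
from h import *
s=r.get_state();G,hd,dn,M=grasp();print(np.array(s['q']),hd,dn);S=np.array(s['tool_pos'])-.043*M[:,1];print((S-O)@u,(S-O)@[-u[1],u[0],0],S[2])
for x,z in((-.009,.2115),):
  p,M=pose(O+u*x+[0,0,z],PSI,6,back=.043);print(row(p,M))
E
```

```text
clock: 15.33
tool_pos: [0.5789, 0.16, 0.2101]
eef_rot: [-0.258, -0.662, -0.184, 0.679]
contact_force: [-0.0, 0.2, 1.3]
opening: 1.002
[ 0.9575  1.6859 -1.4283  2.335   3.1294  0.4609  0.1739] 53.47931901474968 6.065698248271254
-0.10978399156899335 0.00013366702263371139 0.21466890319825194
[ 0.0075  0.1006 -0.0004 -0.0004  0.0032 -0.0004]
```

```bash
python3 -m handwheel '[[[0.001,0.015,0,0,0.001,0],[0.0025,0.035,0,0,0.002,0],[0.004,0.055,0,0,0.003,0],[0.0055,0.075,0,0,0.003,0],[0.0065,0.09,0,0,0.003,0],[0.0075,0.1006,0,0,0.003,0],[0.0075,0.1006,0,0,0.003,0],[0.0075,0.1006,0,0,0.003,0]]]' 1
python3 - <<'E'
from h import *
s=r.get_state();G,hd,dn,M=grasp();print(np.array(s['q']),hd,dn);S=np.array(s['tool_pos'])-.043*M[:,1];print((S-O)@u,(S-O)@[-u[1],u[0],0],S[2])
c=get_calibration('wrist');im=snapshot('wrist');save(im,'w6')
b=O-.009*u;v=np.array([-u[1],u[0],0]);print(proj(c,b+.025*v+[0,0,.2155]),proj(c,b-.025*v+[0,0,.2155]),proj(c,O-.024*u+[0,0,.228]))
print([np.round(q['bbox']).astype(int).tolist() for q in boxes_of('red_station','wrist')])
E
```

```text
clock: 16.0
tool_pos: [0.6381, 0.2411, 0.206]
eef_rot: [-0.256, -0.658, -0.186, 0.683]
contact_force: [0.2, -0.3, 0.4]
opening: 1.0
[ 0.7409  1.6904 -1.4445  2.2187  3.1587  0.5578  0.1146] 53.51326627758871 6.024674099989819
-0.009344836695725294 0.0009226840912630553 0.21047933051054157
[392.7804 347.7815] [256.7391 348.2646] [324.7451 401.9176]
[[243, 2, 438, 352]]
```

No contact on the way in, and the loop is where predicted (predicted bar row 348, detected box bottom 352). I'll grip.

```bash
python3 -m handwheel '[[[0,0,0,0,0,0],[0,0,0,0,0,0],[0,0,0,0,0,0],[0,0,0,0,0,0],[0,0,0,0,0,0],[0,0,0,0,0,0],[0,0,0,0,0,0],[0,0,0,0,0,0],[0,0,0,0,0,0],[0,0,0,0,0,0]]]' -1 45
python3 - <<'E'
from h import *
s=r.get_state();G,hd,dn,M=grasp();S=np.array(s['tool_pos'])-.043*M[:,1];print(hd,dn,(S-O)@u,(S-O)@[-u[1],u[0],0],S[2])
for dz in(.02,.036):
  print(np.round(M.T@np.array([0,0,-dz]),4))
E
```

```text
clock: 16.93
tool_pos: [0.6382, 0.2407, 0.2038]
eef_rot: [-0.256, -0.656, -0.187, 0.685]
contact_force: [-0.1, -1.0, 0.4]
opening: 0.556
53.44075554077735 6.023187774415339 -0.009669313059675928 0.0006912108079684962 0.20835219623332193
[-0.0199  0.0021 -0.0001]
[-0.0358  0.0038 -0.0003]
```

```bash
python3 -m handwheel '[[[-0.005,0.0005,0,0,0,0],[-0.01,0.001,0,0,0,0],[-0.015,0.0016,0,0,0,0],[-0.02,0.0021,0,0,0,0],[-0.02,0.0021,0,0,0,0]]]'
python3 - <<'E'
from h import *
s=r.get_state();G,hd,dn,M=grasp();S=np.array(s['tool_pos'])-.043*M[:,1];print(np.array(s['q']),hd,dn,(S-O)@u,(S-O)@[-u[1],u[0],0],S[2],s['opening'])
E
```

```text
clock: 17.35
tool_pos: [0.6377, 0.2405, 0.1811]
eef_rot: [-0.257, -0.655, -0.187, 0.686]
contact_force: [-3.2, -5.0, -2.5]
opening: 0.559
[ 0.7479  1.7388 -1.4216  2.203   3.1874  0.5433  0.1326] 53.43090660278433 6.194866113221731 -0.010097926361778971 0.0009731623098616941 0.18571544194063874 0.5589218691581941
```

```bash
python3 -m handwheel '[[[-0.004,0.0006,0,0,0,0],[-0.008,0.0012,0,0,0,0],[-0.011,0.002,0,0,0,0],[-0.013,0.0025,0,0,0,0],[-0.013,0.0025,0,0,0,0]]]'
python3 - <<'E'
from h import *
s=r.get_state();G,hd,dn,M=grasp();S=np.array(s['tool_pos'])-.043*M[:,1];print(hd,dn,(S-O)@u,(S-O)@[-u[1],u[0],0],S[2],s['opening'])
im=snapshot('scene');save(im,'scene3')
E
```

```text
clock: 17.77
tool_pos: [0.6392, 0.2423, 0.1724]
eef_rot: [-0.255, -0.657, -0.188, 0.684]
contact_force: [4.4, 6.2, 2.8]
opening: 0.56
53.44782416712968 5.821201381414841 -0.00777394890348964 0.0008041997574246141 0.17672486769338902 0.5604648325676098
```

```bash
python3 -m handwheel '[[[-0.002,0.0015,0,0,0,0],[-0.004,0.002,0,0,0,0],[-0.004,0.002,0,0,0,0],[-0.004,0.002,0,0,0,0]]]'
python3 - <<'E'
from h import *
s=r.get_state();G,hd,dn,M=grasp();S=np.array(s['tool_pos'])-.043*M[:,1];print(hd,dn,(S-O)@u,(S-O)@[-u[1],u[0],0],S[2],s['opening'])
im=snapshot('scene');save(im,'scene4');im2=snapshot('top');save(im2,'top4')
def org(im,a,b,c,d):
    k=im[b:d,a:c].astype(int);m=(k[...,0]>150)&(k[...,1]>50)&(k[...,1]<150)&(k[...,2]<90);y,x=np.nonzero(m);return m.sum(),(x.min()+a,x.max()+a,y.min()+b,y.max()+b) if m.sum() else 0
for n in('scene','scene2','scene3','scene4'):print(n,org(cv2.imread(f'pics/{n}.png')[:,:,::-1],375,165,405,200))
for n in('top','top2','top4'):print(n,org(cv2.imread(f'pics/{n}.png')[:,:,::-1],140,210,175,240))
E
```

```text
clock: 18.15
tool_pos: [0.6403, 0.2438, 0.1694]
eef_rot: [-0.255, -0.658, -0.189, 0.683]
contact_force: [4.9, 7.2, 5.7]
opening: 0.56
53.45572705053588 5.7257219822753 -0.005926591321678332 0.0008090418737525217 0.1736829269903281 0.5597147086535335
scene (np.int64(14), (np.int64(386), np.int64(393), np.int64(172), np.int64(174)))
scene2 (np.int64(11), (np.int64(375), np.int64(393), np.int64(172), np.int64(196)))
scene3 (np.int64(14), (np.int64(386), np.int64(393), np.int64(172), np.int64(174)))
scene4 (np.int64(14), (np.int64(386), np.int64(393), np.int64(172), np.int64(174)))
top (np.int64(18), (np.int64(151), np.int64(159), np.int64(221), np.int64(227)))
top2 (np.int64(37), (np.int64(151), np.int64(173), np.int64(220), np.int64(239)))
top4 (np.int64(24), (np.int64(151), np.int64(172), np.int64(221), np.int64(237)))
```

The gate's pixels are identical to the initial shut state (14 pixels in the same box) while the bar sits below it, so it has snapped shut. I'll ease off, release and retreat.

```bash
python3 -m handwheel '[[[0.002,-0.001,0,0,0,0],[0.002,-0.001,0,0,0,0]]]' && python3 -m handwheel '[[[0,0,0,0,0,0],[0,0,0,0,0,0],[0,0,0,0,0,0],[0,0,0,0,0,0],[0,0,0,0,0,0],[0,0,0,0,0,0],[0,0,0,0,0,0],[0,-0.015,0,0,0,0],[0,-0.04,0,0,0,0],[0,-0.07,0,0,0,0],[0,-0.1,0,0,0,0],[0,-0.12,0,0,0,0]]]' 1
python3 -m handwheel '[[[0,0,0,0,0,0],[0,-0.02,0,0,0,0],[0,-0.03,0,0,0,0],[0,-0.03,0,0,0,0],[0,-0.03,0,0,0,0],[0,-0.03,0,0,0,0],[0,-0.03,0,0,0,0],[0,-0.03,0,0,0,0],[0,-0.03,0,0,0,0],[0,-0.03,0,0,0,0],[0,-0.03,0,0,0,0],[0,-0.03,0,0,0,0]]]'
python3 - <<'E'
from h import *
a=snapshot('scene');t=snapshot('top')
for i in range(10):b=snapshot('scene')
print('motion',np.abs(cv2.GaussianBlur(a,(0,0),2).astype(int)-cv2.GaussianBlur(b,(0,0),2))[150:280,340:460].max())
o=cv2.imread('pics/scene.png')[:,:,::-1];d=np.abs(cv2.GaussianBlur(o,(0,0),2).astype(int)-cv2.GaussianBlur(b,(0,0),2)).max(2)
print('changed px rest of table',(d[235:,200:]>30).sum(), np.argwhere(d[235:,200:]>30).min(0) if (d[235:,200:]>30).any() else 0,np.argwhere(d[235:,200:]>30).max(0))
k=b[150:270,340:450].astype(int);m=b[165:200,375:405].astype(int);mm=(m[...,0]>150)&(m[...,1]>50)&(m[...,1]<150)&(m[...,2]<90);print(mm.sum())
sc=get_calibration('scene');print('seat bar',proj(sc,O-.006*u+[0,0,.181]),'underside',proj(sc,O-.006*u+[0,0,.03]))
f=lambda i,a,v,w,h:cv2.resize(i[v:v+h,a:a+w],(400,300),interpolation=cv2.INTER_CUBIC)
save(np.vstack([np.hstack([f(b,350,160,80,60),f(t,125,190,80,60)]),np.hstack([f(b,200,130,280,210),f(t,0,0,640,480)])]),'fin')
E
```

```text
clock: 18.42
tool_pos: [0.6401, 0.2432, 0.1701]
eef_rot: [-0.255, -0.657, -0.188, 0.684]
contact_force: [6.7, 8.8, 3.5]
opening: 0.56
clock: 19.42
tool_pos: [0.5664, 0.1452, 0.1814]
eef_rot: [-0.256, -0.656, -0.187, 0.685]
contact_force: [0.5, -0.3, -0.1]
opening: 0.997
clock: 20.42
tool_pos: [0.5503, 0.1226, 0.1843]
eef_rot: [-0.256, -0.656, -0.187, 0.684]
contact_force: [0.7, -0.6, 0.6]
opening: 0.999
motion 2
changed px rest of table 1601 [ 0 62] [115 192]
14
seat bar [385.9072 185.7645] underside [380.6685 236.064 ]
```

View pics/fin.png

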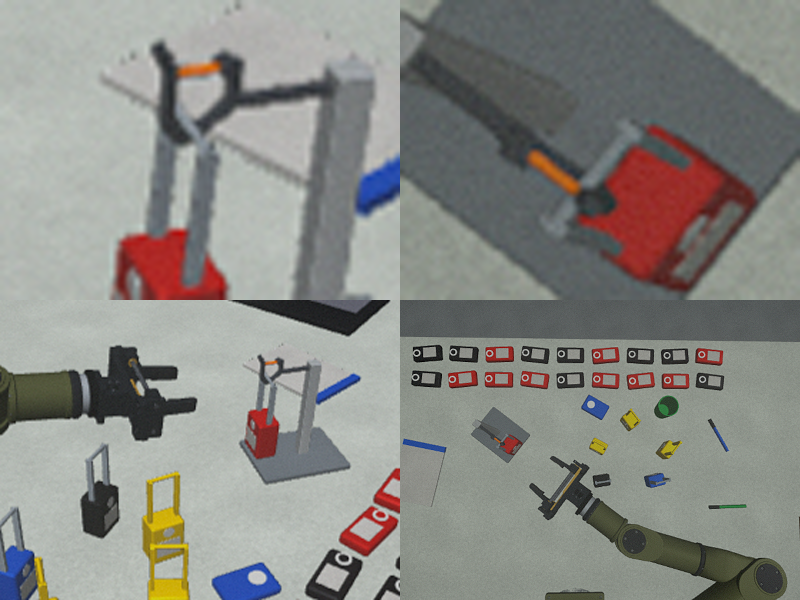

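The bar lies in the hook's floor below the shut orange gate, nothing moves, and the robot is well clear. Handing in.

```bash
python3 -c "
from plant import job,r
print(r.get_state()['contact_force']);print(job.finish_job())"
```

```text
[1.25874898 0.1867813  0.56554385]
the job is handed in; nothing more can be done
None
```

The red timing station is hanging on the stand's snap hook, with the orange gate shut above its loop bar. I handed the job in at about 21 s of the 48 s allowed.

**How it went:**
- **First grasp missed:** the gripper closed on nothing, and the station stayed standing. Two camera views showed the real fingertips about 35 mm short of the reported tool point, so I allowed for that on every later move.
- **Contact with the hook:** on the first press, the gripper's body touched the hook's nose with about 20 N, below the 40 N limit. I backed off and rested the bar on the shut gate. I then regripped nearly level and pressed the bar through to the floor of the hook.

**Last checks:**
- **Gate:** its orange pixels match the picture taken before the job (14 pixels, same box), so it is shut.
- **Station:** the bar sits in the hook's floor below the gate, and pictures over 0.5 s show no movement. I did not measure the clearance above the stand's foot; I rely on the bar being seated, which the task puts at 30 mm above the table.
- **Robot:** the gripper is open and clear of everything, with no contact force beyond sensor noise.
- **Other items:** nothing else looks displaced. In the area I compared, the changed pixels lie only around where the red station stood and where it now hangs. That comparison left out the far left of the picture, so the blue station and the pens there were checked by eye only.

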